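# Lock a bayonet plug into the test adapter

### The job

Pick up the terminating plug and fit it into the bayonet socket on top of the test adapter: find the slots with its two lugs by feel, push it in gently against the spring without forcing it, turn it clockwise (seen from above) about 30 degrees, as far as the stop but not hard against it, and let it spring up into its locked seat, so that it stays down when you let go. Leave the solder reel, the glue bottle and the stamp where they stand.

Things in the scene. Friction and masses are not known exactly. Their poses are not given: they have to be found in the camera images.
- plug_mid (a point): centre (29.5 mm over the underside) of the loose terminating plug, 59 mm tall, 80 to 130 g, standing upright. Top part: a black bar grip 46 mm long, 18 mm thick, from 26 to 59 mm over the underside; grip it across the 18 mm, about 20 mm above this point. Below it a black flange, 50 mm in diameter, 22 to 27 mm over the underside. z up, x along the bar; a half turn makes no difference.
- plug_foot (a point): centre of the plug's underside, same axes as plug_mid. The plug's lower part is an aluminium barrel 36 mm in diameter, 22 mm long, bottom edge chamfered 3 mm. Two opposite steel lugs point along +x and -x (in line with the bar grip): 6 mm wide, reaching to a radius of 23 mm, from 5 to 10 mm over the underside.
- adapter: the test adapter: a fixed grey and aluminium case, 102 mm along its x, 122 mm along y, 40 mm tall, four black jacks in its front (-x). Origin: centre of the underside. In the middle of its top stands a steel bayonet collar, 60 mm outside diameter, 22 mm tall.
- socket_mouth (a point): centre of the collar's mouth, 62 mm over the table; axes of the case. Bore 38.4 mm. Two opposite slots, 7.6 mm wide at the bore (0.04 rad play each way), go down through the rim. Their line lies along the case's x give or take up to 0.75 rad, different each time and not measured: find it by feel. A lug not over a slot rests on the collar's top, with plug_foot 5 mm below the mouth.
- plunger_rest (a point): centre of the spring plunger's top when free, on the socket's axis 7 mm below the mouth. Pushing the plug down on it takes 2.7 N at first and 0.6 N more per mm; hard end 12 mm lower. With plug_foot 9 mm or more below this point (16 mm below the mouth, 8 N) the lugs are under the rim and the plug can turn, clockwise seen from above only.
- locked_foot (a point): where plug_foot is when the plug is locked: on the axis, 13 mm below the mouth. 0.54 rad clockwise from the slots (hard stop at about 0.62) is a notch 3 mm deep under the rim, play 0.07 rad; there the spring lifts the lugs into it. Turned too little, the plug stays 3 mm lower, not locked; not turned, it is pushed out. Contact over 60 N on the socket is too rough (under 20 N at the hand is safe).
- solder_reel: loose reel of solder, 58 mm in diameter and 58 mm tall, standing on its flange, a bystander; origin at the centre of its underside
- glue_bottle: loose small needle bottle, 26 mm in diameter and 80 mm tall, a bystander; origin at the centre of its underside
- check_stamp: loose hand stamp with a wooden handle, 24 x 34 x 67 mm, a bystander; origin at the centre of its underside
Not all that is in view belongs to the job. What is shaped like the part that bears plug_mid but pink or white is not meant.

How it is judged:
On the way:
1. the plug is pushed down in the socket, its lugs below the rim (z of plug_mid in the frame of socket_mouth below 0.0142 m and horizontal distance between plug_mid and socket_mouth below 0.004 m), for 0.1 s.
At the end, for the whole second after the job is handed in: The plug, let go, sits upright (within 0.09 rad) in the socket, within 4 mm of its axis, locked in the notches: its centre 14.9 to 18.2 mm above the mouth, held there against the spring. Solder reel, glue bottle and stamp are within 20 mm of where they stood (z of plug_mid in the frame of socket_mouth between 0.0149 and 0.0182 m and horizontal distance between plug_mid and socket_mouth below 0.004 m and angle between plug_mid's own z axis and vertical below 0.09 rad and distance of each of solder_reel, glue_bottle, check_stamp from where it was at the start of the episode below 0.02 m); the robot touches nothing.
It fails at once if the plug is forced: more than 60 N of contact between it and the test adapter with its socket (contact force between plug and adapter above 60 N).
It fails at once if a bystander is knocked away (distance of any of solder_reel, glue_bottle, check_stamp from where it was at the start of the episode above 0.03 m).
It also fails if it takes over 61 s, if anything falls off the work surface, if the arm or the gripper's body presses on something with over 40 N, if the wrist force passes 120 N, or if a joint passes its speed limit or range.

### The arm

A 7-joint arm with a two-finger parallel gripper is mounted at the origin on the work surface; the furniture and walls round the work are solid. World frame = base frame: x ahead of the robot, y to its left, z up, the work surface at z = 0. Lengths are in m, angles in rad, forces in N, time in s.
With the tool pointing down it reaches from about 0.425 to 0.925 m from the base axis. Payload 6.8 kg.
Tool frame: the origin (TCP) lies midway between the tips of the shut fingers; the grasp point (between the pads) lies 19 mm behind it (grip_point_offset is the distance from the TCP to the grasp point, in m); y points along the fingers, x is the direction in which the jaws open and shut, and the axes are right-handed (so a half turn about y gives the same grasp; the last joint's range is limited). The gripper opens to 85 mm and grips with 20 to 120 N. Pads are 22 mm wide; open, the fingers measure 114 mm over their backs; the gripper's body (76 mm by 85 mm) begins 54 mm behind the grasp point. The pads swing forward as they close: fully open they stand 13 mm farther back than shut.
Start: joints at [-1.249, 0.477, 0.022, 1.555, -0.011, 1.109, -0.083], TCP at [0.281, 0.614, 0.204] pointing down, gripper open.
Joint ranges: [-2.96, 2.96], [-0.34, 2.1], [-1.41, 1.46], [0.24, 2.44], [-1.37, 4.51], [0.17, 1.92], [-2.96, 2.96]. Speed limits (rad/s): [2.39, 2.39, 3.14, 3.14, 3.14, 3.14, 3.14].

### API

Orientations are given as a unit quaternion [w, x, y, z].
In Python, from station import get_obs, read_camera, hand_in, grip_point_offset gives the robot as it stands.
- The arm moves only by the tool play_rows, never from a script. Its argument "increments" is a list of rows, each a list of 2 entries, a list of its own where there are three numbers: the shift along the tool's x, y, z in m, then the turn, a rotation vector about the tool's x, y, z in degrees. In form: [[[tx, ty, tz], [ax, ay, az]], ...]. A call has 1 to 20 rows; each row shifts and turns the commanded pose from where the row before left it, along the tool's axes as they then stand; what a row does not reach is not made up. A row lasts 1/12 s, in which the tool goes at most 41.7 mm and 7.16 degrees, less where a joint would pass 70% of its speed; a pose out of reach is approached as far as the arm can. A call with a gripper value outside its range is refused whole. "gripper" is the finger opening in m, from 0 to 0.0854, set as the call begins (left out, the last holds). The fingers move at their own pace and stop on an object; "grip_force" is the grip in N (left out, the last holds). Time passes only in rows, so rows that do not move let the fingers close. It gives the time, the measured TCP pose, the force and the opening at its end, in the units of the state.
- get_obs(): the state, without advancing time (a new reading comes with each control period).
- read_camera(name): name is "scene" or "top" or "wrist"; returns a dict with "color" (420x560x3 uint8, red, green, blue), "range_z" (420x560 float32, m along the optical axis (not along the pixel's ray), 0 where there is no reading), "intrinsics" (3x3 intrinsics, pixels), "R" (3x3) and "t" (3): a world point X has camera coordinates R X + t; the wrist camera has in their place "hand_eye" (4x4, takes a point from camera to tool coordinates, whose origin is the TCP and whose axes are the tool frame's). Camera axes: x right, y down, z forward; pixel columns grow to the right and rows downward; lengths in m; the calibration is good to about 2 mm. A picture is of the moment at which its call begins: read the wrist's pose just before it.
- hand_in(): hands the job in, once; it reports no verdict.
The state is a dict: "t": time; "q": joint angles; "joint_vel": joint speeds; "joint_torque": joint torques, N m; "eef_pos": TCP position; "tool_rot": TCP orientation; "contact_force": force on the tool from outside, world axes, zero at the start; "torque": the same for the moment, N m; "gripper_width": opening from 0.0 (shut) to 1.0 (fully open).
Only numpy, scipy, OpenCV 4.12 (cv2) and the standard library are available. Lean on these libraries where they do the work, as an engineer would, in place of code of your own. Each camera call takes 0.05 s, during which the arm holds its last target. There are 200 camera calls.

## Working session

There is one attempt and no reset: what is moved stays moved. The work goes in short steps, Python scripts to look and compute and a tool call to move; the robot and the scene stay as the last step left them, time stands still between calls to the robot, and variables do not carry over. Pictures are saved under pics/ and viewed, about 8 in all and at most 12, crops included, and the job is handed in when it is done.

Besides the shell and the picture viewer there is one more tool, called after "Request:" in YAML: its name, and indented under it one key for each argument. play_rows: Moves the arm, as the interface text tells. Its arguments: {"type":"object","properties":{"increments":{"type":"array","items":{"type":"array"}},"gripper":{"type":"number"},"grip_force":{"type":"number"}},"required":["increments"]}

```bash
mkdir -p pics; ls
python3 - <<'E'
from station import *
import cv2, numpy as np
o=get_obs(); print({k:np.round(v,4).tolist() for k,v in o.items()}, grip_point_offset if not callable(grip_point_offset) else grip_point_offset())
for n in ["scene","top"]:
    c=read_camera(n); np.savez(f"{n}0.npz",**c)
    cv2.imwrite(f"pics/{n}0.png",c["color"][...,::-1]); print(n,c["intrinsics"].round(1).tolist(),c["R"].round(3).tolist(),c["t"].round(3).tolist())
E
```

```text
pics
{'t': 0.0, 'q': [-1.2491, 0.4778, 0.0223, 1.5564, -0.0115, 1.1093, -0.0831], 'joint_vel': [-0.0009, -0.0008, -0.0002, 0.0013, -0.0003, -0.0002, 0.0001], 'joint_torque': [-0.0004, -59.6451, 1.6078, -28.1189, 0.0124, 0.0094, -0.0], 'eef_pos': [0.281, 0.613, 0.2033], 'tool_rot': [-0.5947, 0.5955, 0.3814, -0.3824], 'contact_force': [0.1631, -1.1293, 0.1581], 'torque': [-0.0125, 0.0061, 0.0373], 'gripper_width': 0.9969} 0.0187
scene [[504.2, 0.0, 278.3], [0.0, 504.2, 209.6], [0.0, 0.0, 1.0]] [[0.831, -0.556, -0.018], [-0.398, -0.573, -0.716], [0.388, 0.602, -0.698]] [-0.407, 0.282, 0.925]
top [[379.8, 0.0, 279.7], [0.0, 379.8, 213.4], [0.0, 0.0, 1.0]] [[0.005, -0.997, -0.081], [-0.989, 0.007, -0.146], [0.146, 0.081, -0.986]] [0.058, 0.554, 0.828]
```

View pics/scene0.png

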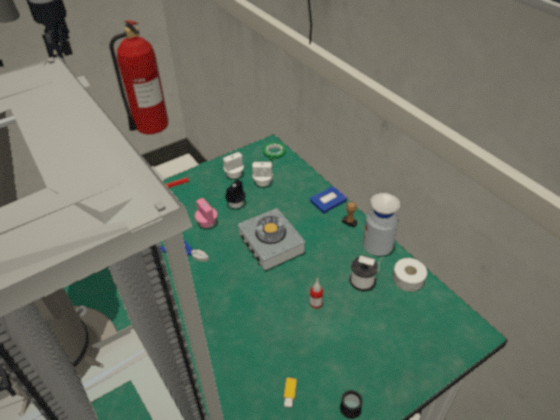

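View pics/top0.png

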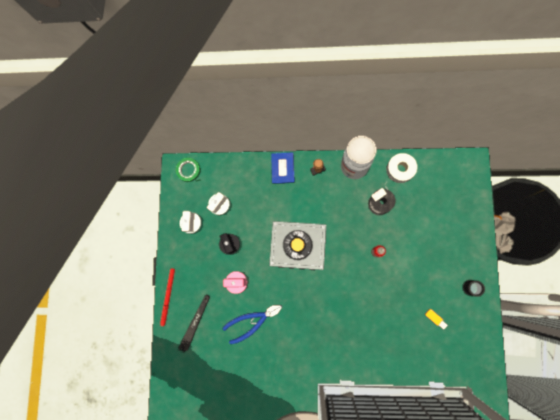

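The scene view shows the adapter at about (271,238) and the top view at (298,245). In the top view, four things are plug-shaped: black (230,243), pink (235,283) and white (218,204) and (190,222). Only the black one fits the description. I'll check it in an enlarged crop and measure it.

```bash
cat > h.py <<'E'
import numpy as np, cv2
def load(n): return dict(np.load(n+"0.npz"))
def cloud(c):
    h,w=c["range_z"].shape; u,v=np.meshgrid(np.arange(w),np.arange(h)); K=c["intrinsics"]; z=c["range_z"]
    P=np.stack([(u-K[0,2])/K[0,0]*z,(v-K[1,2])/K[1,1]*z,z],-1)
    return (P-c["t"])@c["R"]
def ray(c,u,v,z):
    K=c["intrinsics"]; d=np.array([(u-K[0,2])/K[0,0],(v-K[1,2])/K[1,1],1])@c["R"]; o=-c["t"]@c["R"]
    return o+d*(z-o[2])/d[2]
E
python3 - <<'E'
from h import *
T=load("top");S=load("scene")
a=cv2.resize(T["color"][215:275,195:335,::-1],None,fx=5,fy=5,interpolation=cv2.INTER_CUBIC)
b=cv2.resize(S["color"][170:270,190:310,::-1],None,fx=3,fy=3,interpolation=cv2.INTER_CUBIC)
im=np.zeros((600,700,3),np.uint8); im[:300]=a; im[300:,:360]=b; 
b=cv2.resize(S["color"][245:320,300:385,::-1],None,fx=4,fy=4,interpolation=cv2.INTER_CUBIC); im[300:,360:]=b
cv2.imwrite("pics/crop1.png",im)
for n,c,box in (("top",T,(220,245,230,260)),("scene",S,(222,250,178,210))):
    P=cloud(c); x0,x1,y0,y1=box
    Q=P[y0:y1,x0:x1].reshape(-1,3); Q=Q[(Q[:,2]>.012)&(Q[:,2]<.09)]
    print(n,"plug",len(Q),Q[:,2].max(),np.median(Q,0))
    t=Q[Q[:,2]>.048]; print(len(t),cv2.minAreaRect((t[:,:2]*1000).astype(np.float32)),t.mean(0))
    # adapter
    m=(P[...,2]>.03)&(P[...,2]<.048)
    v,u=np.mgrid[:420,:560]; 
    m&=((u>262)&(u<335)&(v>215)&(v<280)) if n=="top" else ((u>230)&(u<310)&(v>200)&(v<272))
    A=P[m]; print("adapter",len(A),cv2.minAreaRect((A[:,:2]*1000).astype(np.float32)))
    m2=(P[...,2]>.055)&(P[...,2]<.075)&(np.abs(P[...,:2]-A[:,:2].mean(0)).max(-1)<.06)
    B=P[m2]; print("collar",len(B),cv2.minEnclosingCircle((B[:,:2]*1000).astype(np.float32)),B.mean(0))
for nm,u,v,z in(("plugtop",230,243,.05),("pink",235,283,.05),("white",218,204,.05),("coll",298,245,.055),("glue",379,251,.06),("bk",382,200,.05),("stamp",318,168,.06)): print(nm,ray(T,u,v,z).round(3))
E
```

```text
top plug 356 0.061167674207349414 [0.48473431 0.17370226 0.0439827 ]
170 ((485.0266418457031, 178.1241455078125), (45.644798278808594, 18.18411636352539), 23.728530883789062) [0.48459946 0.17736026 0.05717906]
adapter 1943 ((481.9701232910156, 18.089996337890625), (121.87425231933594, 101.8710708618164), 86.09075927734375)
collar 357 ((481.8546447753906, 18.211559295654297), 29.976924896240234) [0.48215798 0.0181932  0.06050135]
scene plug 384 0.06356941870080703 [0.48359134 0.1714736  0.04019549]
157 ((486.4780578613281, 178.07884216308594), (47.01411819458008, 20.586896896362305), 21.36773681640625) [0.48432996 0.17590326 0.05702926]
adapter 1507 ((485.94873046875, 57.658260345458984), (201.86766052246094, 102.68251037597656), 86.07482147216797)
collar 420 ((482.8149719238281, 18.851205825805664), 31.743160247802734) [0.4819414  0.01727295 0.06070451]
plugtop [0.485 0.17  0.05 ]
pink [0.396 0.157 0.05 ]
white [0.575 0.201 0.05 ]
coll [0.48  0.016 0.055]
glue [ 0.467 -0.16   0.06 ]
bk [ 0.581 -0.172  0.05 ]
stamp [ 0.655 -0.03   0.06 ]
```

View pics/crop1.png

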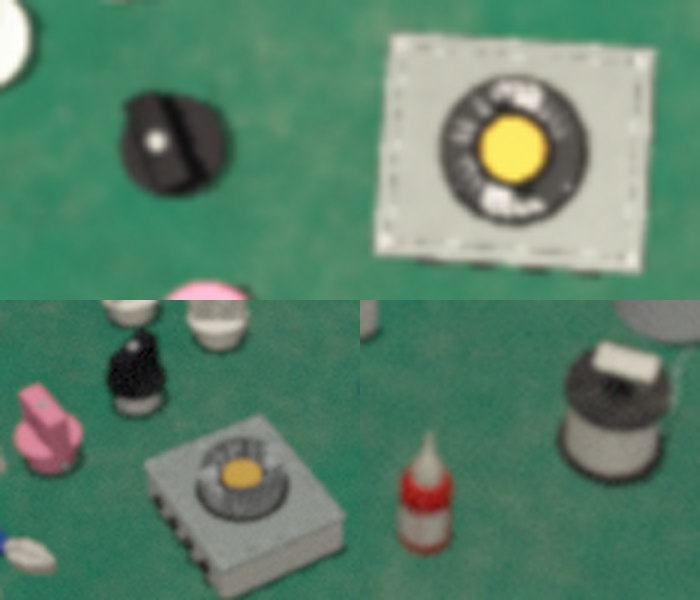

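```bash
cat >> h.py <<'E'
from scipy.spatial.transform import Rotation as Ro
def pose():
    from station import get_obs
    o=get_obs(); R=Ro.from_quat(np.roll(o["tool_rot"],-1)); return o,np.array(o["eef_pos"]),R
def want(yaw):
    x=np.array([np.cos(np.radians(yaw)),np.sin(np.radians(yaw)),0]); z=np.array([0,0,-1.])
    return Ro.from_matrix(np.stack([x,np.cross(z,x),z],1))
def go(p,yaw):
    o,e,R=pose(); W=want(yaw)
    print("yaw now",np.degrees(np.arctan2(R.as_matrix()[1,0],R.as_matrix()[0,0])).round(2),"tilt z",R.as_matrix()[:,2].round(4))
    print("shift(before turn) mm",(R.inv().apply(np.array(p)-e)*1e3).round(2),"turn deg",np.degrees((R.inv()*W).as_rotvec()).round(2),"shift(after turn)",(W.inv().apply(np.array(p)-e)*1e3).round(2))
E
python3 - <<'E'
from h import *
go([.485,.178,.15],113); go([.485,.178,.15],-67)
E
```

```text
yaw now 65.38 tilt z [-9.091e-01  4.167e-01 -1.000e-04]
shift(before turn) mm [-310.47   53.98 -366.69] turn deg [-84.34 -37.14 -37.28] shift(after turn) [-480.2    17.73   53.45]
yaw now 65.38 tilt z [-9.091e-01  4.167e-01 -1.000e-04]
shift(before turn) mm [-310.47   53.98 -366.69] turn deg [-43.64  99.11  99.05] shift(after turn) [480.2  -17.73  53.45]
```

```bash
cat >> h.py <<'E'
def want(yaw):   # tool y is the approach axis (down)
    x=np.array([np.cos(np.radians(yaw)),np.sin(np.radians(yaw)),0]); y=np.array([0,0,-1.])
    return Ro.from_matrix(np.stack([x,y,np.cross(x,y)],1))
E
python3 - <<'E'
from h import *
print(pose()[2].as_matrix().round(3))
go([.485,.178,.15],113); go([.485,.178,.15],-67)
E
```

```text
[[ 0.417 -0.001 -0.909]
 [ 0.909 -0.001  0.417]
 [-0.002 -1.    -0.   ]]
yaw now 65.38 tilt z [-9.091e-01  4.167e-01 -1.000e-04]
shift(before turn) mm [-310.47   53.98 -366.69] turn deg [-3.000e-02 -4.762e+01 -9.000e-02] shift(after turn) [-480.2    53.45  -17.73]
yaw now 65.38 tilt z [-9.091e-01  4.167e-01 -1.000e-04]
shift(before turn) mm [-310.47   53.98 -366.69] turn deg [ 1.1000e-01  1.3238e+02 -4.0000e-02] shift(after turn) [480.2   53.45  17.73]
```

Request:
play_rows:
  increments:
    - [[-0.0222,0.0039,-0.0262],[0,0,0]]
    - [[-0.0222,0.0039,-0.0262],[0,0,0]]
    - [[-0.0222,0.0039,-0.0262],[0,0,0]]
    - [[-0.0222,0.0039,-0.0262],[0,0,0]]
    - [[-0.0222,0.0039,-0.0262],[0,0,0]]
    - [[-0.0222,0.0039,-0.0262],[0,0,0]]
    - [[-0.0222,0.0039,-0.0262],[0,0,0]]
    - [[-0.0222,0.0039,-0.0262],[0,0,0]]
    - [[-0.0222,0.0039,-0.0262],[0,0,0]]
    - [[-0.0222,0.0039,-0.0262],[0,0,0]]
    - [[-0.0222,0.0039,-0.0262],[0,0,0]]
    - [[-0.0222,0.0039,-0.0262],[0,0,0]]
    - [[-0.0222,0.0039,-0.0262],[0,0,0]]
    - [[-0.0222,0.0039,-0.0262],[0,0,0]]
    - [[0,0,0],[0,-7,0]]
    - [[0,0,0],[0,-7,0]]
    - [[0,0,0],[0,-7,0]]
    - [[0,0,0],[0,-7,0]]
    - [[0,0,0],[0,-7,0]]
    - [[0,0,0],[0,-7,0]]
  gripper: 0.06

```text
t: 1.77
eef_pos: [0.4849, 0.178, 0.1494]
tool_rot: [0.417, -0.417, -0.571, 0.571]
contact_force: [0.2, -0.2, 0.7]
gripper_width: 0.706
```

Request:
play_rows:
  increments:
    - [[0,0,0],[0,-5.6,0]]
    - [[0,0,0],[0,0,0]]
    - [[0,0,0],[0,0,0]]

```text
t: 2.02
eef_pos: [0.485, 0.1781, 0.1495]
tool_rot: [0.391, -0.391, -0.589, 0.589]
contact_force: [0.1, 0.3, 1.0]
gripper_width: 0.701
```

Run:
```python
from h import *
from station import *
go([.485,.178,.034],113)
o,e,R=pose(); print(e,o["q"],o["t"])
c=read_camera("wrist"); np.savez("w1.npz",e=e,R=R.as_matrix(),**c); cv2.imwrite("pics/w1.png",c["color"][...,::-1]); print(c["hand_eye"].round(3))
K=c["intrinsics"];z=c["range_z"];v,u=np.mgrid[:420,:560]
P=np.stack([(u-K[0,2])/K[0,0]*z,(v-K[1,2])/K[1,1]*z,z,np.ones_like(z)],-1)@c["hand_eye"].T
X=P[...,:3]@R.as_matrix().T+e
m=(z>0)&(X[...,2]>.048)&(X[...,2]<.066)&(np.hypot(X[...,0]-.485,X[...,1]-.178)<.04)
t=X[m]; print(m.sum(),cv2.minAreaRect((t[:,:2]*1000).astype(np.float32)),t.mean(0))
m=(z>0)&(X[...,2]>.02)&(X[...,2]<.034)&(np.hypot(X[...,0]-.485,X[...,1]-.178)<.035)
t=X[m]; print(m.sum(),len(t) and cv2.minEnclosingCircle((t[:,:2]*1000).astype(np.float32)))
```

```text
yaw now 112.79 tilt z [-9.219e-01 -3.874e-01  5.000e-04]
shift(before turn) mm [-7.0000e-02  1.1547e+02 -4.0000e-02] turn deg [-0.03 -0.21  0.01] shift(after turn) [-6.0000e-02  1.1547e+02  2.0000e-02]
[0.48499656 0.17806176 0.14947044] [-0.49667063  0.28229371  0.02863844  1.98804187 -0.01059641  0.87190208
  1.5062303 ] 2.0167
[[ 1.     0.     0.    -0.001]
 [-0.    -0.309  0.951 -0.17 ]
 [ 0.    -0.951 -0.309  0.08 ]
 [ 0.     0.     0.     1.   ]]
1280 ((485.5213623046875, 177.72291564941406), (45.333072662353516, 18.730453491210938), 22.914207458496094) [0.48410756 0.17699724 0.05921462]
1288 ((485.9261779785156, 177.86607360839844), 24.860780715942383)
```

View pics/w1.png

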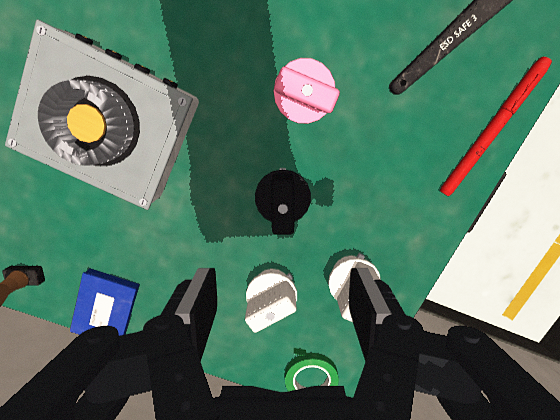

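Request:
play_rows:
  increments:
    - [[0,0.016,-0.0004],[0,0,0]]
    - [[0,0.018,0],[0,0,0]]
    - [[0,0.018,0],[0,0,0]]
    - [[0,0.018,0],[0,0,0]]
    - [[0,0.018,0],[0,0,0]]
    - [[0,0.014,0],[0,0,0]]
    - [[0,0.0085,0],[0,0,0]]
    - [[0,0.005,0],[0,0,0]]
    - [[0,0,0],[0,0,0]]

```text
t: 2.82
eef_pos: [0.4851, 0.1782, 0.0335]
tool_rot: [0.391, -0.39, -0.589, 0.59]
contact_force: [-1.1, 1.2, 0.4]
gripper_width: 0.7
```

Request:
play_rows:
  increments:
    - [[0,0,0],[0,0,0]]
    - [[0,0,0],[0,0,0]]
    - [[0,0,0],[0,0,0]]
    - [[0,0,0],[0,0,0]]
    - [[0,0,0],[0,0,0]]
    - [[0,0,0],[0,0,0]]
    - [[0,0,0],[0,0,0]]
    - [[0,0,0],[0,0,0]]
  gripper: 0.0
  grip_force: 60

```text
t: 3.48
eef_pos: [0.4856, 0.1784, 0.0343]
tool_rot: [-0.39, 0.39, 0.59, -0.59]
contact_force: [0.2, -0.1, -0.0]
gripper_width: -0.001
```

Run:
```python
from h import *
from station import *
c=read_camera("top");s=read_camera("scene");w=read_camera("wrist")
im=np.zeros((580,760,3),np.uint8)
im[:280,:400]=cv2.resize(c["color"][200:270,180:280,::-1],None,fx=4,fy=4)
im[:280,400:]=cv2.resize(s["color"][150:220,190:280,::-1],None,fx=4,fy=4)
im[280:,:400]=cv2.resize(w["color"][...,::-1],(400,300)); cv2.imwrite("pics/chk.png",im)
o=get_obs();print({k:np.round(o[k],4) for k in("eef_pos","gripper_width","contact_force","t")})
```

```text
{'eef_pos': array([0.4855, 0.1784, 0.0342]), 'gripper_width': np.float64(-0.0033), 'contact_force': array([-1.2513, -0.8705, -0.3181]), 't': np.float64(3.6333)}
```

View pics/chk.png

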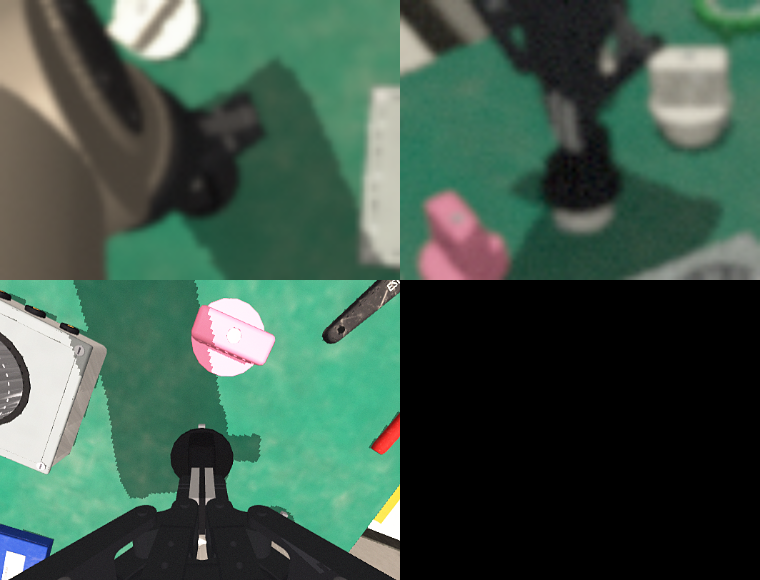

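Run:
```python
from h import *
from station import *
o,e,R=pose()
c=read_camera("wrist"); np.savez("w2.npz",e=e,R=R.as_matrix(),**c)
K=c["intrinsics"];z=c["range_z"];v,u=np.mgrid[:420,:560]
P=(np.stack([(u-K[0,2])/K[0,0]*z,(v-K[1,2])/K[1,1]*z,z,np.ones_like(z)],-1)@c["hand_eye"].T)[...,:3]*1000
for r in range(196,380,12):
    print(r,z[r,283].round(3),[tuple(P[r,k].round(0).astype(int)) for k in (255,262,269,276,283,290,297,304,311)])
cv2.imwrite("pics/w2.png",cv2.resize(c["color"][180:390,200:370,::-1],None,fx=2.8,fy=2.8,interpolation=cv2.INTER_CUBIC))
```

```text
196 0.21 [(np.int64(-17), np.int64(32), np.int64(25)), (np.int64(-13), np.int64(30), np.int64(26)), (np.int64(-9), np.int64(30), np.int64(25)), (np.int64(-4), np.int64(31), np.int64(25)), (np.int64(0), np.int64(32), np.int64(25)), (np.int64(4), np.int64(32), np.int64(25)), (np.int64(8), np.int64(32), np.int64(25)), (np.int64(13), np.int64(32), np.int64(25)), (np.int64(17), np.int64(32), np.int64(25))]
208 0.187 [(np.int64(-17), np.int64(32), np.int64(17)), (np.int64(-13), np.int64(31), np.int64(18)), (np.int64(-9), np.int64(31), np.int64(18)), (np.int64(-4), np.int64(10), np.int64(24)), (np.int64(0), np.int64(8), np.int64(25)), (np.int64(4), np.int64(11), np.int64(24)), (np.int64(8), np.int64(32), np.int64(17)), (np.int64(13), np.int64(31), np.int64(18)), (np.int64(17), np.int64(31), np.int64(18))]
220 0.173 [(np.int64(-15), np.int64(6), np.int64(18)), (np.int64(-12), np.int64(6), np.int64(18)), (np.int64(-7), np.int64(-5), np.int64(22)), (np.int64(-4), np.int64(-6), np.int64(23)), (np.int64(0), np.int64(-7), np.int64(23)), (np.int64(3), np.int64(-7), np.int64(23)), (np.int64(7), np.
[... 4732 characters left out ...]
4(-92), np.int64(10)), (np.int64(-3), np.int64(-75), np.int64(-5)), (np.int64(0), np.int64(6), np.int64(-77)), (np.int64(2), np.int64(-76), np.int64(-4)), (np.int64(3), np.int64(-94), np.int64(12)), (np.int64(5), np.int64(-101), np.int64(18)), (np.int64(7), np.int64(-101), np.int64(18))]
376 0.212 [(np.int64(-7), np.int64(-105), np.int64(18)), (np.int64(-5), np.int64(-104), np.int64(17)), (np.int64(-4), np.int64(-93), np.int64(7)), (np.int64(-3), np.int64(-76), np.int64(-9)), (np.int64(0), np.int64(1), np.int64(-81)), (np.int64(2), np.int64(-78), np.int64(-7)), (np.int64(3), np.int64(-95), np.int64(8)), (np.int64(5), np.int64(-104), np.int64(17)), (np.int64(6), np.int64(-105), np.int64(18))]
```

View pics/w2.png

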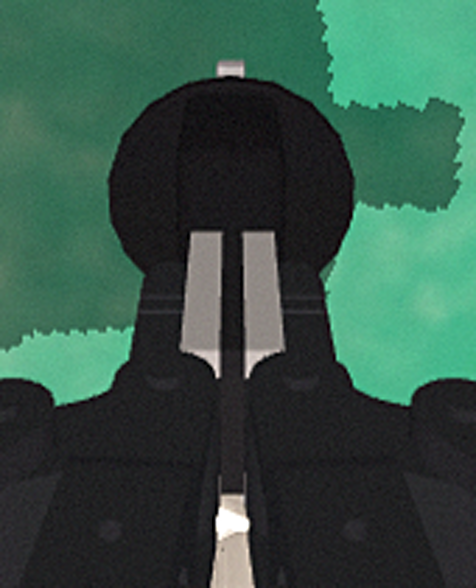

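Run:
```python
from h import *
for f in("w1","w2"):
    c=np.load(f+".npz");K=c["intrinsics"];z=c["range_z"];v,u=np.mgrid[:420,:560]
    P=(np.stack([(u-K[0,2])/K[0,0]*z,(v-K[1,2])/K[1,1]*z,z,np.ones_like(z)],-1)@c["hand_eye"].T)[...,:3]*1000
    m=(z>0)&(z<.2)&(np.abs(P[...,0])<60)&(abs(P[...,2])<14)&((v>255))
    Q=P[m]; i=np.argsort(-Q[:,1]); print(f,Q[i[:300:15]].round(1).tolist(), np.argwhere(m)[i[:60:15]].tolist())
```

```text
w1 [[-30.7, -32.2, -0.9], [29.6, -33.5, 4.9], [29.3, -34.1, 0.7], [-30.6, -34.6, 7.9], [-30.5, -34.9, 1.1], [-30.5, -35.2, -6.8], [-34.6, -35.6, 10.9], [29.5, -35.8, 6.1], [30.9, -36.2, 11.2], [-30.5, -36.4, 5.0], [-34.8, -36.6, 11.4], [-30.5, -36.8, 3.2], [-35.9, -37.1, 11.6], [33.6, -37.3, 11.7], [-33.7, -37.5, 11.4], [-35.0, -37.8, 11.0], [-35.7, -38.0, 11.6], [-30.2, -38.2, 10.8], [30.4, -38.3, 11.8], [29.5, -38.6, 4.7]] [[288, 216], [278, 350], [287, 349], [273, 214]]
w2 [[-17.3, 8.0, -6.3], [-19.0, 7.5, -8.6], [15.2, 7.3, -8.5], [-23.5, 7.2, -6.6], [-12.7, 7.1, -4.6], [16.9, 7.0, -7.7], [-20.0, 6.9, -4.5], [10.6, 6.9, -10.2], [18.5, 6.8, -6.4], [-13.9, 6.8, -10.8], [-15.0, 6.7, -7.6], [-13.3, 6.7, -8.8], [23.0, 6.7, -5.7], [-13.8, 6.6, -6.9], [20.7, 6.6, -5.6], [-21.2, 6.6, -8.1], [-20.1, 6.5, -9.4], [-17.3, 6.5, -8.7], [11.2, 6.5, -8.1], [12.8, 6.4, -3.7]] [[260, 253], [264, 250], [264, 310], [261, 242]]
```

The fingertips are about 27 mm behind the reported TCP, so the fingers shut just above the bar and touched nothing. I'll reopen, go about 30 mm lower and grip again.

Request:
play_rows:
  increments:
    - [[0,0,0],[0,0,0]]
    - [[0,0,0],[0,0,0]]
    - [[0,0,0],[0,0,0]]
    - [[0,0,0],[0,0,0]]
    - [[0,0.008,0],[0,0,0]]
    - [[0,0.01,0],[0,0,0]]
    - [[0,0.008,0],[0,0,0]]
    - [[0,0.004,0],[0,0,0]]
    - [[0,0,0],[0,0,0]]
  gripper: 0.05

```text
t: 4.43
eef_pos: [0.4844, 0.1779, 0.0026]
tool_rot: [0.391, -0.39, -0.589, 0.59]
contact_force: [0.1, -0.8, -0.8]
gripper_width: 0.591
```

Request:
play_rows:
  increments:
    - [[0,0,0],[0,0,0]]
    - [[0,0,0],[0,0,0]]
    - [[0,0,0],[0,0,0]]
    - [[0,0,0],[0,0,0]]
    - [[0,0,0],[0,0,0]]
    - [[0,0,0],[0,0,0]]
  gripper: 0.0
  grip_force: 60

```text
t: 4.93
eef_pos: [0.4859, 0.1785, 0.0045]
tool_rot: [-0.39, 0.391, 0.59, -0.589]
contact_force: [-0.2, 0.1, 2.0]
gripper_width: 0.2
```

Request:
play_rows:
  increments:
    - [[0,-0.005,0],[0,0,0]]
    - [[0,-0.01,0],[0,0,0]]
    - [[0,-0.017,0],[0,0,0]]
    - [[0,-0.017,0],[0,0,0]]
    - [[0,-0.017,0],[0,0,0]]
    - [[0,-0.017,0],[0,0,0]]
    - [[0,-0.01,0],[0,0,0]]
    - [[0,-0.007,0],[0,0,0]]
    - [[0,0,0],[0,0,0]]
    - [[0,0,0],[0,0,0]]

```text
t: 5.77
eef_pos: [0.4854, 0.1784, 0.1042]
tool_rot: [-0.39, 0.39, 0.59, -0.59]
contact_force: [-1.0, -0.3, -0.8]
gripper_width: 0.198
```

Run:
```python
from h import *
from station import *
go([.482,.0182,.104],113)
o,e,R=pose(); print(e,o["contact_force"],o["gripper_width"])
c=read_camera("wrist"); np.savez("w3.npz",e=e,R=R.as_matrix(),**c)
K=c["intrinsics"];z=c["range_z"];v,u=np.mgrid[:420,:560]
P=(np.stack([(u-K[0,2])/K[0,0]*z,(v-K[1,2])/K[1,1]*z,z,np.ones_like(z)],-1)@c["hand_eye"].T)[...,:3]
m=(z>0)&(P[...,1]>.001)&(P[...,1]<.010)&(np.hypot(P[...,0],P[...,2])<.04)
f=P[m]*1000; print("flange in tool",m.sum(),cv2.minEnclosingCircle(f[:,[0,2]].astype(np.float32)),np.median(f[:,1]))
X=P@R.as_matrix().T+e
m=(z>0)&(X[...,2]>.056)&(X[...,2]<.068)&(np.hypot(X[...,0]-.482,X[...,1]-.018)<.04)
t=X[m]*1000; print("collar",m.sum(),cv2.minEnclosingCircle(t[:,:2].astype(np.float32)),np.median(t[:,2]))
vv,uu=np.nonzero(m); print(uu.min(),uu.max(),vv.min(),vv.max())
# angular profile of rim: fraction of annulus points at rim height (r 20-29)
r=np.hypot(X[...,0]-.482,X[...,1]-.018); a=np.degrees(np.arctan2(X[...,1]-.018,X[...,0]-.482))
S=c["color"].mean(-1)
for k in range(-180,180,10):
    q=(z>0)&(r>.0195)&(r<.024)&(a>=k)&(a<k+10)&(X[...,2]>.03); print(k,q.sum(),q.sum() and np.median(X[...,2][q]).round(4),q.sum() and S[q].mean().round(0),end=" | ")
uc,vc=(uu.min()+uu.max())//2,(vv.min()+vv.max())//2
x0,y0=max(uc-60,0),max(vc-60,0)
a=cv2.resize(c["color"][y0:y0+120,x0:x0+120,::-1],(400,400),interpolation=cv2.INTER_CUBIC)
b=cv2.resize(c["color"][160:360,180:380,::-1],(400,400)); cv2.imwrite("pics/w3.png",np.hstack([a,b]))
```

```text
yaw now 112.97 tilt z [-9.207e-01 -3.903e-01 -1.000e-04]
shift(before turn) mm [-146.13    0.15   65.66] turn deg [ 0.01 -0.03  0.  ] shift(after turn) [-146.1     0.17   65.72]
[0.48541251 0.17836801 0.10416666] [-0.97795588 -0.29339029 -0.84691038] 0.19797679885393024
flange in tool 2 ((-0.49008333683013916, 17.419099807739258), 3.9767260551452637) 1.118257513340437
collar 5669 ((482.94989013671875, 17.507286071777344), 30.69053840637207) 62.40551837774363
0 94 73 176
-180 38 0.0626 125.0 | -170 1 0.0618 82.0 | -160 49 0.0569 82.0 | -150 124 0.0608 82.0 | -140 58 0.0628 81.0 | -130 68 0.0626 81.0 | -120 102 0.0619 83.0 | -110 128 0.0589 87.0 | -100 124 0.058 86.0 | -90 122 0.0574 87.0 | -80 125 0.0578 143.0 | -70 139 0.0578 129.0 | -60 140 0.0588 127.0 | -50 137 0.0581 143.0 | -40 156 0.0571 145.0 | -30 93 0.0611 148.0 | -20 98 0.0613 129.0 | -10 94 0.0609 98.0 | 0 64 0.0587 86.0 | 10 0 0 0 | 20 27 0.0631 89.0 | 30 45 0.063 154.0 | 40 47 0.063 80.0 | 50 46 0.0628 97.0 | 60 46 0.0627 136.0 | 70 43 0.0628 153.0 | 80 49 0.0626 86.0 | 90 48 0.0629 84.0 | 100 46 0.0629 126.0 | 110 46 0.0628 96.0 | 120 51 0.0628 106.0 | 130 50 0.0627 118.0 | 140 54 0.0626 103.0 | 150 53 0.0629 213.0 | 160 53 0.0629 218.0 | 170 52 0.0627 217.0 |
```

View pics/w3.png

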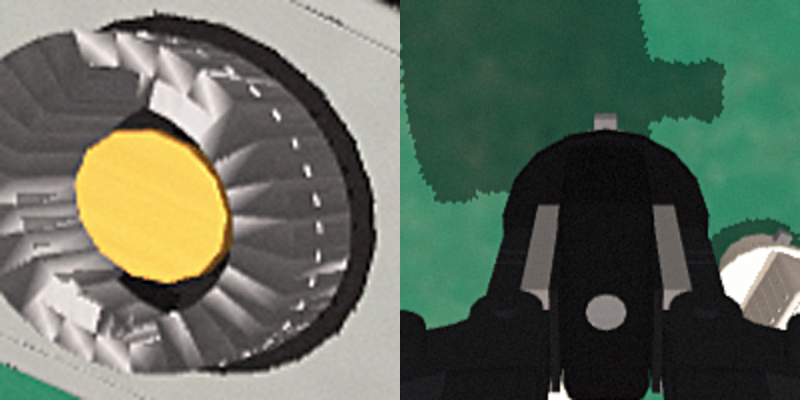

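Run:
```python
from h import *
c=np.load("w3.npz");e=c["e"];R=c["R"]
K=c["intrinsics"];z=c["range_z"];v,u=np.mgrid[:420,:560]
P=(np.stack([(u-K[0,2])/K[0,0]*z,(v-K[1,2])/K[1,1]*z,z,np.ones_like(z)],-1)@c["hand_eye"].T)[...,:3]
m=(z>0)&(P[...,1]>-.027)&(P[...,1]<-.019)&(np.hypot(P[...,0],P[...,2])<.03)&(P[...,2]>0)
f=P[m]*1000; g=f[:,[0,2]]; A=np.c_[2*g,np.ones(len(g))]
print("flange y",len(f),np.median(f[:,1]),"max z",g[:,1].max(),"x ext",g[:,0].min(),g[:,0].max())
m=(z>0)&(P[...,1]>-.07)&(P[...,1]<-.052)&(np.abs(P[...,0])<.009)&(abs(P[...,2])<.035); b=P[m]*1000
print("bartop",len(b),np.median(b[:,1]),"z range",np.percentile(b[:,2],[0,1,50,99,100]).round(1))
# flange outer edge: farthest r hull circle fit
h=cv2.convexHull(g.astype(np.float32))[:,0]; h=h[np.hypot(*h.T)>22]; s=np.linalg.lstsq(np.c_[2*h,np.ones(len(h))],(h**2).sum(1),rcond=None)[0]; print("fit",s[:2],np.sqrt(s[2]+s[:2]@s[:2]))
X=P@R.T+e; cx=np.array([.4829,.0175])
d=X[...,:2]-cx; r=np.hypot(d[...,0],d[...,1]); a=np.degrees(np.arctan2(d[...,1],d[...,0]))
q=(z>0)&(X[...,2]>.0605)&(r>.0205)&(r<.0228)
H,_=np.histogram(a[q],np.arange(-180,181,3)); print([(int(-180+3*i),int(n)) for i,n in enumerate(H)])
q=(z>0)&(X[...,2]>.0605)&(X[...,2]<.066)&(r<.034); t=X[q][:,:2]*1000; h=cv2.convexHull(t.astype(np.float32))[:,0]; s=np.linalg.lstsq(np.c_[2*h,np.ones(len(h))],(h**2).sum(1),rcond=None)[0]; print("collar fit",s[:2],np.sqrt(s[2]+s[:2]@s[:2]))
```

```text
flange y 2028 -23.211430143266128 max z 25.642572039364694 x ext -25.12868891860439 23.74556400938373
bartop 4756 -55.22362958262862 z range [-22.5 -20.8   3.6  23.2  23.8]
fit [-0.57949154  1.14094293] 24.438171701742892
[(-180, 10), (-177, 5), (-174, 2), (-171, 0), (-168, 0), (-165, 0), (-162, 0), (-159, 0), (-156, 5), (-153, 14), (-150, 12), (-147, 7), (-144, 8), (-141, 9), (-138, 10), (-135, 6), (-132, 10), (-129, 8), (-126, 6), (-123, 9), (-120, 7), (-117, 7), (-114, 6), (-111, 7), (-108, 4), (-105, 9), (-102, 5), (-99, 7), (-96, 8), (-93, 6), (-90, 4), (-87, 6), (-84, 6), (-81, 6), (-78, 5), (-75, 4), (-72, 7), (-69, 6), (-66, 8), (-63, 6), (-60, 11), (-57, 6), (-54, 7), (-51, 8), (-48, 7), (-45, 9), (-42, 8), (-39, 7), (-36, 7), (-33, 7), (-30, 9), (-27, 8), (-24, 4), (-21, 6), (-18, 9), (-15, 6), (-12, 5), (-9, 7), (-6, 6), (-3, 10), (0, 8), (3, 7), (6, 0), (9, 0), (12, 0), (15, 0), (18, 0), (21, 0), (24, 1), (27, 9), (30, 4), (33, 8), (36, 6), (39, 9), (42, 7), (45, 6), (48, 4), (51, 10), (54, 6), (57, 8), (60, 9), (63, 6), (66, 8), (69, 6), (72, 9), (75, 7), (78, 4), (81, 10), (84, 6), (87, 8), (90, 7), (93, 9), (96, 5), (99, 9), (102, 6), (105, 7), (108, 8), (111, 6), (114, 10), (117, 8), (120, 9), (123, 7), (126, 8), (129, 5), (132, 7), (135, 9), (138, 8), (141, 6), (144, 9), (147, 8), (150, 9), (153, 6), (156, 8), (159, 8), (162, 10), (165, 7), (168, 11), (171, 7), (174, 11), (177, 5)]
collar fit [482.69897837  17.50744262] 30.004905110614544
```

The rim depth profile shows two opposite gaps, at about 15.0° and 15.7° (6–24° and −172 to −156°), so the slot line is near 15.4° in the world frame. I'll move over the socket and turn to that, then settle it by feel.

Request:
play_rows:
  increments:
    - [[-0.009,0,0.004],[0,0,0]]
    - [[-0.0175,0,0.008],[0,0,0]]
    - [[-0.0175,0,0.008],[0,0,0]]
    - [[-0.0175,0,0.008],[0,0,0]]
    - [[-0.0175,0,0.008],[0,0,0]]
    - [[-0.0175,0,0.008],[0,0,0]]
    - [[-0.0175,0,0.008],[0,0,0]]
    - [[-0.0165,0,0.007],[0,0,0]]
    - [[-0.0155,0,0.006],[0,0,0]]
    - [[0,0,0],[0,3.8,0]]
    - [[0,0,0],[0,3.8,0]]
    - [[0,0,0],[0,0,0]]
    - [[0,0,0],[0,0,0]]

```text
t: 6.9
eef_pos: [0.482, 0.018, 0.1035]
tool_rot: [0.428, -0.428, -0.562, 0.563]
contact_force: [0.0, 0.5, -1.8]
gripper_width: 0.199
```

Run:
```python
from h import *
go([.483,.0184,.068],105.4)
o,e,R=pose();print(e,o["contact_force"],o["torque"],o["q"],o["t"],o["gripper_width"])
```

```text
yaw now 105.46 tilt z [-0.9638 -0.2666  0.0015]
shift(before turn) mm [ 0.12 35.54 -1.09] turn deg [-0.09  0.06 -0.01] shift(after turn) [ 0.11 35.54 -1.04]
[0.4820304  0.01801459 0.1035444 ] [ 0.00597548  0.47566914 -1.78738882] [-0.02544949  0.00017628  0.00613672] [-0.25945486  0.2968132   0.10883759  2.10596737 -0.0465971   0.74249131
  1.71974624] 6.9 0.1986115478108432
```

Request:
play_rows:
  increments:
    - [[0,0.01,-0.001],[0,0,0]]
    - [[0,0.01,0],[0,0,0]]
    - [[0,0.01,0],[0,0,0]]
    - [[0,0.0055,0],[0,0,0]]
    - [[0,0.001,0],[0,0,0]]
    - [[0,0.001,0],[0,0,0]]
    - [[0,0.001,0],[0,0,0]]
    - [[0,0,0],[0,0,0]]

```text
t: 7.57
eef_pos: [0.4838, 0.0189, 0.0658]
tool_rot: [-0.429, 0.429, 0.563, -0.562]
contact_force: [0.5, -1.1, -0.6]
gripper_width: 0.2
```

Request:
play_rows:
  increments:
    - [[0,0.001,0],[0,0,0]]
    - [[0,0.001,0],[0,0,0]]
    - [[0,0.0005,0],[0,0,0]]
    - [[0,0,0],[0,0,0]]

```text
t: 7.9
eef_pos: [0.4839, 0.0188, 0.0635]
tool_rot: [-0.429, 0.429, 0.562, -0.562]
contact_force: [-0.6, -1.0, 2.0]
gripper_width: 0.2
```

Request:
play_rows:
  increments:
    - [[0,0.001,0],[0,0,0]]
    - [[0,0.001,0],[0,0,0]]
    - [[0,0,0],[0,0,0]]

```text
t: 8.15
eef_pos: [0.4834, 0.0187, 0.0609]
tool_rot: [0.429, -0.429, -0.562, 0.563]
contact_force: [-0.4, -0.9, -0.8]
gripper_width: 0.203
```

Request:
play_rows:
  increments:
    - [[0,0.001,0],[0,0,0]]
    - [[0,0,0],[0,0,0]]

```text
t: 8.32
eef_pos: [0.4834, 0.0187, 0.0599]
tool_rot: [0.429, -0.429, -0.562, 0.563]
contact_force: [-0.7, -1.2, -1.1]
gripper_width: 0.194
```

Request:
play_rows:
  increments:
    - [[0,0.001,0],[0,0,0]]
    - [[0,0,0],[0,0,0]]

```text
t: 8.48
eef_pos: [0.4835, 0.0187, 0.0591]
tool_rot: [0.429, -0.429, -0.562, 0.562]
contact_force: [-2.0, -1.6, 1.1]
gripper_width: 0.2
```

Request:
play_rows:
  increments:
    - [[0,0.001,0],[0,0,0]]
    - [[0,0.001,0],[0,0,0]]
    - [[0,0,0],[0,0,0]]

```text
t: 8.73
eef_pos: [0.4835, 0.0187, 0.0572]
tool_rot: [0.429, -0.429, -0.562, 0.562]
contact_force: [-3.1, -0.9, 4.3]
gripper_width: 0.201
```

Request:
play_rows:
  increments:
    - [[0,0.001,0],[0,0,0]]
    - [[0,0.001,0],[0,0,0]]
    - [[0,0,0],[0,0,0]]

```text
t: 8.98
eef_pos: [0.4835, 0.0187, 0.0553]
tool_rot: [0.429, -0.429, -0.562, 0.562]
contact_force: [-2.6, -2.3, 4.7]
gripper_width: 0.197
```

Request:
play_rows:
  increments:
    - [[0,0.001,0.0004],[0,0,0]]
    - [[0,0.001,0],[0,0,0]]
    - [[0,0.001,0],[0,0,0]]
    - [[0,0,0],[0,0,0]]

```text
t: 9.32
eef_pos: [0.4835, 0.0187, 0.0525]
tool_rot: [-0.429, 0.429, 0.562, -0.562]
contact_force: [-3.5, -2.0, 6.6]
gripper_width: 0.2
```

Request:
play_rows:
  increments:
    - [[0,0.001,0],[0,0,0]]
    - [[0,0.001,0],[0,0,0]]
    - [[0,0.001,0],[0,0,0]]
    - [[0,0,0],[0,0,0]]

```text
t: 9.65
eef_pos: [0.4835, 0.0187, 0.0497]
tool_rot: [-0.429, 0.429, 0.562, -0.562]
contact_force: [-3.9, -2.3, 8.7]
gripper_width: 0.198
```

Run:
```python
from h import *
go([.483,.0184,.0485],105.4)
o,e,R=pose();print(e,o["contact_force"],o["torque"],o["t"])
```

```text
yaw now 105.36 tilt z [-9.643e-01 -2.648e-01 -4.000e-04]
shift(before turn) mm [-0.13  1.17  0.55] turn deg [ 0.02 -0.04 -0.  ] shift(after turn) [-0.13  1.17  0.55]
[0.48349337 0.01866693 0.04966728] [-3.94500064 -2.29065792  8.71111426] [-0.59090905  0.76868126 -0.01577759] 9.65
```

Request:
play_rows:
  increments:
    - [[0,0.0008,0.0005],[0,0,0]]
    - [[0,0,0],[0,0,0]]

```text
t: 9.82
eef_pos: [0.4835, 0.0186, 0.0491]
tool_rot: [-0.428, 0.429, 0.563, -0.562]
contact_force: [-2.7, -1.6, 9.3]
gripper_width: 0.202
```

Request:
play_rows:
  increments:
    - [[0,0,0],[0,2,0]]
    - [[0,0,0],[0,2,0]]
    - [[0,0,0],[0,2,0]]
    - [[0,0,0],[0,0,0]]

```text
t: 10.15
eef_pos: [0.4834, 0.0187, 0.0489]
tool_rot: [-0.458, 0.458, 0.539, -0.538]
contact_force: [-1.7, -2.2, 7.5]
gripper_width: 0.2
```

Run:
```python
from h import *
go([.483,.0184,.0485],74.5)
o,e,R=pose();print(e,o["contact_force"],o["torque"],o["t"])
```

```text
yaw now 99.27 tilt z [-0.9869 -0.1611 -0.0011]
shift(before turn) mm [-0.2   0.42  0.4 ] turn deg [6.000e-02 2.477e+01 1.000e-02] shift(after turn) [-0.35  0.42  0.28]
[0.48336433 0.018662   0.04891979] [-1.68998272 -2.22781923  7.54167249] [-0.51962034  0.62473761  0.01392711] 10.15
```

Request:
play_rows:
  increments:
    - [[0,0,0],[0,2.5,0]]
    - [[0,0,0],[0,2.5,0]]
    - [[0,0,0],[0,2.5,0]]
    - [[0,0,0],[0,2.5,0]]
    - [[0,0,0],[0,2.5,0]]
    - [[0,0,0],[0,2.5,0]]
    - [[0,0,0],[0,2,0]]
    - [[0,0,0],[0,2,0]]
    - [[0,0,0],[0,0,0]]

```text
t: 10.9
eef_pos: [0.4833, 0.0188, 0.0488]
tool_rot: [-0.54, 0.541, 0.456, -0.456]
contact_force: [-2.6, -1.4, 8.2]
gripper_width: 0.201
```

Run:
```python
from h import *
go([.483,.0184,.0485],74.5)
o,e,R=pose();print(e,o["contact_force"],o["torque"],o["t"])
```

```text
yaw now 80.28 tilt z [-9.857e-01  1.688e-01 -8.000e-04]
shift(before turn) mm [-0.48  0.35  0.18] turn deg [0.05 5.78 0.03] shift(after turn) [-0.5   0.35  0.13]
[0.48326248 0.01884226 0.04884936] [-2.63745262 -1.37246681  8.16799374] [-0.38046221  0.69388519 -0.06010054] 10.9
```

Request:
play_rows:
  increments:
    - [[0,0,0],[0,2,0]]
    - [[0,0,0],[0,2,0]]
    - [[0,0,0],[0,1.5,0]]
    - [[0,0,0],[0,0,0]]

```text
t: 11.23
eef_pos: [0.4833, 0.0189, 0.0489]
tool_rot: [-0.562, 0.562, 0.43, -0.429]
contact_force: [-3.2, -2.3, 8.7]
gripper_width: 0.198
```

Request:
play_rows:
  increments:
    - [[0,-0.001,0],[0,0,0]]
    - [[0,-0.001,0],[0,0,0]]
    - [[0,-0.001,0],[0,0,0]]
    - [[0,0,0],[0,0,0]]

```text
t: 11.57
eef_pos: [0.4834, 0.0189, 0.0518]
tool_rot: [-0.561, 0.562, 0.43, -0.429]
contact_force: [-1.6, -1.4, 6.0]
gripper_width: 0.202
```

Run:
```python
from h import *
go([.483,.0184,.053],74.5)
o,e,R=pose();print(e,o["contact_force"],o["torque"],o["t"])
```

```text
yaw now 74.87 tilt z [-0.9654  0.2609 -0.001 ]
shift(before turn) mm [-0.55 -1.17  0.23] turn deg [0.06 0.37 0.04] shift(after turn) [-0.55 -1.17  0.23]
[0.48336786 0.01886783 0.0518338 ] [-1.6177099  -1.41650616  5.97102966] [-0.34810804  0.52077034 -0.07097741] 11.5667
```

Request:
play_rows:
  increments:
    - [[0,-0.0007,0],[0,0,0]]
    - [[0,-0.0007,0],[0,0,0]]
    - [[0,0,0],[0,0,0]]

```text
t: 11.82
eef_pos: [0.4833, 0.0188, 0.0531]
tool_rot: [-0.561, 0.562, 0.43, -0.43]
contact_force: [-1.6, -1.6, 5.5]
gripper_width: 0.202
```

Request:
play_rows:
  increments:
    - [[0,-0.0004,0],[0,0,0]]
    - [[0,0,0],[0,0,0]]

```text
t: 11.98
eef_pos: [0.4833, 0.0188, 0.0534]
tool_rot: [-0.561, 0.562, 0.43, -0.43]
contact_force: [-1.2, -0.5, 4.5]
gripper_width: 0.197
```

Request:
play_rows:
  increments:
    - [[0,-0.0005,0],[0,0,0]]
    - [[0,0,0],[0,0,0]]

```text
t: 12.15
eef_pos: [0.4832, 0.0189, 0.0536]
tool_rot: [-0.561, 0.562, 0.43, -0.43]
contact_force: [1.0, -0.6, 0.6]
gripper_width: 0.202
```

Request:
play_rows:
  increments:
    - [[0,-0.0005,0],[0,0,0]]
    - [[0,0,0],[0,0,0]]

```text
t: 12.32
eef_pos: [0.4831, 0.0188, 0.0538]
tool_rot: [-0.561, 0.562, 0.43, -0.43]
contact_force: [5.0, -0.9, -8.5]
gripper_width: 0.201
```

The lugs are against the notch top: the hand force goes to −8.5 N when I pull up. I'll relax by 0.7 mm, release and rise.

Request:
play_rows:
  increments:
    - [[0,0.0007,0],[0,0,0]]
    - [[0,0,0],[0,0,0]]

```text
t: 12.48
eef_pos: [0.4832, 0.0188, 0.0536]
tool_rot: [-0.561, 0.562, 0.43, -0.43]
contact_force: [2.4, -0.3, -1.8]
gripper_width: 0.2
```

Request:
play_rows:
  increments:
    - [[0,0,0],[0,0,0]]
    - [[0,0,0],[0,0,0]]
    - [[0,0,0],[0,0,0]]
    - [[0,0,0],[0,0,0]]
    - [[0,0,0],[0,0,0]]
    - [[0,-0.005,0],[0,0,0]]
    - [[0,-0.015,0],[0,0,0]]
    - [[0,-0.02,0],[0,0,0]]
    - [[0,-0.02,0],[0,0,0]]
    - [[0,-0.02,0],[0,0,0]]
    - [[0,-0.015,0],[0,0,0]]
    - [[0,-0.01,0],[0,0,0]]
    - [[0,0,0],[0,0,0]]
    - [[0,0,0],[0,0,0]]
  gripper: 0.05

```text
t: 13.65
eef_pos: [0.4828, 0.0188, 0.1586]
tool_rot: [-0.561, 0.561, 0.43, -0.43]
contact_force: [0.1, 0.2, 0.4]
gripper_width: 0.585
```

Run:
```python
from h import *
from station import *
o,e,R=pose(); print(e,o["t"],o["gripper_width"])
c=read_camera("wrist")
K=c["intrinsics"];z=c["range_z"];v,u=np.mgrid[:420,:560]
X=(np.stack([(u-K[0,2])/K[0,0]*z,(v-K[1,2])/K[1,1]*z,z,np.ones_like(z)],-1)@c["hand_eye"].T)[...,:3]@R.as_matrix().T+e
d=np.hypot(X[...,0]-.4827,X[...,1]-.0178)
m=(z>0)&(d<.03)&(X[...,2]>.1)&(X[...,2]<.13); t=X[m]*1000
zt=np.median(t[:,2]); print("bar top z",zt,"expect",62-13+59); t=t[abs(t[:,2]-zt)<4]; print(cv2.minAreaRect(t[:,:2].astype(np.float32)))
A=np.c_[t[:,:2],np.ones(len(t))]; print("tilt",np.linalg.lstsq(A,t[:,2],rcond=None)[0][:2])
m=(z>0)&(d<.026)&(X[...,2]>.068)&(X[...,2]<.083); print("flange z",np.median(X[m][:,2]),"expect",.076)
s=read_camera("scene");T=read_camera("top");S0,T0=load("scene"),load("top")
for n,a,b in(("scene",s,S0),("top",T,T0)):
    D=np.abs(a["color"].astype(int)-b["color"]).max(-1)>60
    for nm,p in(("glue",(.467,-.16,.03)),("reel",(.581,-.172,.03)),("stamp",(.655,-.03,.03))):
        q=b["R"]@np.array(p)+b["t"]; q=b["intrinsics"]@q; x,y=(q[:2]/q[2]).astype(int); print(n,nm,x,y,D[y-18:y+18,x-18:x+18].mean().round(3))
w=cv2.resize(c["color"][...,::-1],(400,300)); k=cv2.resize(s["color"][170:320,200:400,::-1],(400,300)); cv2.imwrite("pics/end.png",np.hstack([w,k]))
```

```text
[0.48281693 0.01876144 0.15859654] 13.65 0.5853387337291689
bar top z 108.70165480888834 expect 108
((482.9295349121094, 17.79339599609375), (17.71001625061035, 45.616493225097656), 75.4783935546875)
tilt [0.00981324 0.00124231]
flange z 0.07694213574219161 expect 0.076
scene glue 313 294 0.0
scene reel 362 272 0.0
scene stamp 346 216 0.0
top glue 376 251 0.0
top reel 380 201 0.0
top stamp 317 171 0.301
```

View pics/end.png

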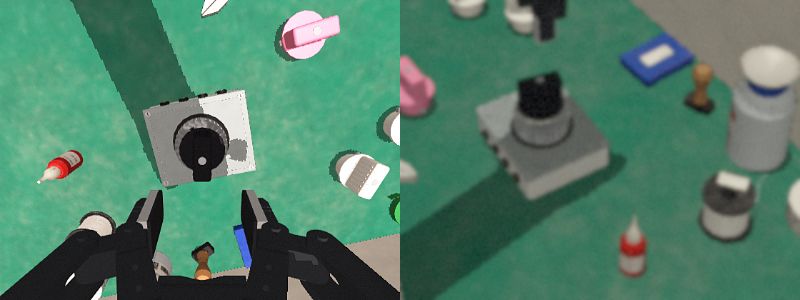

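```bash
python3 -c "
from station import hand_in; print(hand_in())"
```

```text
the job is handed in; nothing more can be done
None
```

The black terminating plug is locked in the bayonet socket, released, with the gripper clear about 10 cm above. The job is handed in after about 14 s of the 61 s.

- **Grasp:** The first grasp closed on nothing, because the fingertips are about 27 mm behind the reported TCP. I went about 30 mm lower and the second grasp held.
- **Fitting:** The depth image of the collar put the slot line near 15° in the world frame. The lugs went in there at the first push, so I did not need to search by feel. I pushed down to about 17 mm below the mouth, with at most about 9 N on the hand, and turned clockwise 30.5°.
- **Lock check before release:** The spring lifted the plug into the notch, and pulling up met a stop at −8.5 N on the hand.
- **After release:**
  - The bar top is at 108.7 mm (108 expected when locked) and the flange at 76.9 mm (76 expected). That puts plug_mid about 17 to 17.5 mm above the mouth.
  - The plug is less than 1 mm off the axis and tilted about 0.01 rad.
- **Bystanders:** The reel, the glue bottle and the stamp look unchanged in the scene view. In the top view the stamp area did change (30% of pixels). I put that down to the arm being in front of it, so the stamp's position rests on the scene view.

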